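# Tip the plaster mould onto the ware board and lower its dust cover

## Task

Push the plaster mould up against the front edge of the ware board and tip it over that edge, so that it lies flat and square on the board with its figure cavity, which now faces the robot, facing up (its lower end may overhang the front edge a little). Then bring the open sprung dust cover down over it by its red bar, easing it all the way shut instead of letting it slam, and let go. Leave the jar, the mug and the brush where they are.

Things in the scene. Friction and masses are not known exactly. Their poses are not given: they have to be found in the camera images.
- station: Fixed ware board, black rubber on plywood. Origin: on the table under the middle of its front edge, the straight 15 mm high fence; x points across the board away from the robot, y left along the edge, z up. Board: x 0 to 170, y -100 to 120 mm, top at z 15. Hinge posts 130 mm high along y 104 to 118; a thin rest post, 127 mm high, at x 150, y -58. Yaw within 0.2 rad.
- mould: Loose white plaster block, 90 (x) by 100 (y) by 105 mm (z), 0.8 kg: too wide to grip. Origin: centre of its underside as it stands at the start, z up. Its -x face, towards the robot, has a terracotta-coloured gingerbread-figure cavity. It stands before the fence, 10 to 45 mm short of it, yaw within 0.2 rad of the station's. Laid down cavity up, its x axis points straight down.
- mould_centre (a point): Centre of the mould block. Laid on the board it is 60 mm above the table, about 20 to 45 mm behind the front edge, and the block overhangs that edge by 10 to 35 mm.
- cover (a joint): Opening angle (rad) of the clear dust cover hinged on the station's left side, along its x axis. 0: shut, level, 130 mm above the table, clear of the laid mould; 1.57: upright; 1.8: stop. Starts at 1.5 to 1.75. A spring pulls it shut: hinge friction holds it only above about 1.4; lower, it shuts by itself with about 1 N at the bar and slams unless held. Starting it takes under 2 N.
- cover_bar (a point): Middle of the red pull bar at the cover's free edge: 10 mm round, 80 mm long, along the station's x, 200 mm from the hinge axis, with a free gap of 30 mm between bar and cover frame. Cover upright: bar on top, 330 mm above the table. Shut: bar at station x 40, y -100, z 130 mm, only the board below. Turns with the cover: x along the bar, -y away from the hinge.
- cover_hinge (a point): Point on the fixed hinge axis level along x with the middle of the red bar: station x 40, y 100, z 130 mm. The axis runs along the station's x.
- slip_jar: Bystander: amber jar with a white cap, 60 mm across, 85 mm high, standing left of the station. Origin: centre of its underside.
- water_mug: Bystander: blue mug, 76 mm across, 85 mm high, standing right of the station. Origin: centre of its underside.
- glaze_brush: Bystander: brush lying on the table at the right, in front of the mug. Origin: middle of its underside.
Mind the look-alikes: they are no part of the job. What is shaped like the mould but pink, purple or yellow is not meant.

How it is judged:
By the outcome, as a careful person would: the job done as asked, in the order asked, and still so for the second after the job is handed in, with the robot touching nothing.
It also fails if it takes over 64 s, if anything falls off the work surface, if the arm or the gripper's body presses on something with over 40 N, if the wrist force passes 120 N, or if a joint passes its speed limit or range.

## Robot

A 6-joint arm with a two-finger parallel gripper is mounted at the origin on the work surface. World frame = base frame: x ahead of the robot, y to its left, z up, the work surface at z = 0. Lengths are in m, angles in rad, forces in N, time in s.
With the tool pointing down it reaches from about 0.275 to 0.825 m from the base axis. Payload 4.9 kg.
Tool frame: the origin (TCP) lies on the mounting face of the last link; the fingertips stand 173 mm ahead of it and the grasp point (between the pads) lies 155 mm ahead of it; z points along the fingers, y is the line along which they close (so a half turn about z gives the same grasp; the last joint's range is limited). The gripper opens to 85 mm and grips with 20 to 120 N. Pads are 22 mm wide; open, the fingers measure 114 mm over their backs; the gripper's body (76 mm by 85 mm) begins 54 mm behind the grasp point. The pads swing forward as they close: fully open they stand 13 mm farther back than shut.
Start: joints at [1.109, 0.326, -0.193, 1.052, 0, 1.437], TCP at [0.177, 0.521, 0.405] pointing down, gripper open.
Joint ranges: [-2.65, 2.65], [-0.97, 1.79], [-1.3, 1.35], [-1.93, 2.1], [-1.47, 1.37], [-3.14, 3.14]. Speed limits (rad/s): [2.57, 2.57, 3.14, 3.14, 3.14, 3.14].

## Interface

Orientations are given as a rotation vector (axis times angle).
In Python, from rig import env, eoat, vision, ticket gives the robot as it stands. Calls block until the motion is done:
- env.move_pose(position, orientation): joint-space move of the TCP to a pose.
- env.line_to(position, orientation=None, speed=0.15, max_force=None): straight line of the TCP; orientation=None keeps the orientation; speed is the mean speed in m/s. With max_force (N) it stops when the force on the tool has changed by that much, and returns True; else False.
- env.movej(angles): joint-space move.
- eoat.move_gripper(opening): finger opening in m; the grip force is fixed at half the most; returns when the fingers have stopped.
- env.dwell(seconds).
- env.inverse_kinematics(position, orientation): joint angles nearest the present ones, or None.
- env.state(): the state.
- vision.snapshot(name): name is "scene" or "top" or "wrist"; returns (picture, depth): 480x640x3 uint8, red, green, blue; 480x640 float32, m along the optical axis (not along the pixel's ray), 0 where there is no reading.
- vision.camera_params(name): a dict with "intrinsics" (3x3 intrinsics, pixels), "rvec" (rotation vector, rad) and "tvec" (3), from world to camera coordinates, as OpenCV has them; the wrist camera has in their place "hand_eye" (4x4, takes a point from camera to tool coordinates, whose origin is the TCP and whose axes are the flange's). Camera axes: x right, y down, z forward; pixel columns grow to the right and rows downward; lengths in m; the calibration is good to about 2 mm. The wrist camera is an equidistant fisheye: a pixel r from the principal point sees the ray r / f radians off the axis. A picture is of the moment at which its call begins: read the wrist's pose just before it. camera_params takes no time and is no camera call.
A pose or a line that the arm cannot do raises env.PlanningError and nothing moves.
- ticket.job_done(): hands the job in; it is judged then, once.
The state is a dict: "t": time; "q": joint angles; "qvel": joint speeds; "tau": joint torques, N m; "position": TCP position; "eef_rot": TCP orientation; "ft_force": force on the tool from outside, world axes, zero at the start; "wrist_torque": the same for the moment, N m; "width": finger opening in m; "gripper_force": force on a finger pad.
Only numpy, scipy, OpenCV 4.12 (cv2) and the standard library are available. Lean on these libraries where they do the work, as an engineer would, in place of code of your own. Each camera call takes 0.05 s, during which the arm holds its last target. There are 200 camera calls.

## Working session

There is one attempt and no reset: what is moved stays moved. The work goes in short steps, each a Python script; the robot and the scene stay as the last script left them, time stands still between calls to the robot, and variables do not carry over. Pictures are saved under pics/ and viewed, at most 10 in all, crops included, and the job is handed in when it is done.

```bash
ls; mkdir -p pics; cat > h.py <<'E'
import numpy as np, cv2
from scipy.spatial.transform import Rotation as R
from rig import env, eoat, vision, ticket
def snap(name, fn):
    p,d=vision.snapshot(name); cv2.imwrite(f'pics/{fn}.png',p[:,:,::-1]); np.save(f'pics/{fn}.npy',d); return p,d
def world(name,d):
    c=vision.camera_params(name); K=np.array(c['intrinsics']); Rm=cv2.Rodrigues(np.array(c['rvec'],float))[0]; t=np.array(c['tvec']).ravel()
    v,u=np.mgrid[0:480,0:640]
    P=np.stack([(u-K[0,2])/K[0,0]*d,(v-K[1,2])/K[1,1]*d,d],-1)
    return (P-t)@Rm
E
python3 - <<'E'
from h import *
for n in('scene','top'): snap(n,n+'0'); print(vision.camera_params(n))
s=env.state(); print(s['t'],s['position'],s['eef_rot'],s['width'])
E
```

```text
pics
{'intrinsics': array([[583.63820912,   0.        , 320.49683749],
       [  0.        , 583.63820912, 239.33137198],
       [  0.        ,   0.        ,   1.        ]]), 'rvec': array([ 2.28185923,  0.56990645, -0.2361783 ]), 'tvec': array([-0.45764025, -0.09970034,  1.421713  ])}
{'intrinsics': array([[479.53834759,   0.        , 323.89971912],
       [  0.        , 479.53834759, 241.83049692],
       [  0.        ,   0.        ,   1.        ]]), 'rvec': array([ 2.14255353, -2.1097667 ,  0.17374657]), 'tvec': array([-0.01489577,  0.53125052,  0.92469665])}
0.1 [0.17694592 0.52050481 0.40399787] [-5.12557975e-01 -3.09903388e+00  2.27155100e-03] 0.08508713386405407
```

View pics/scene0.png

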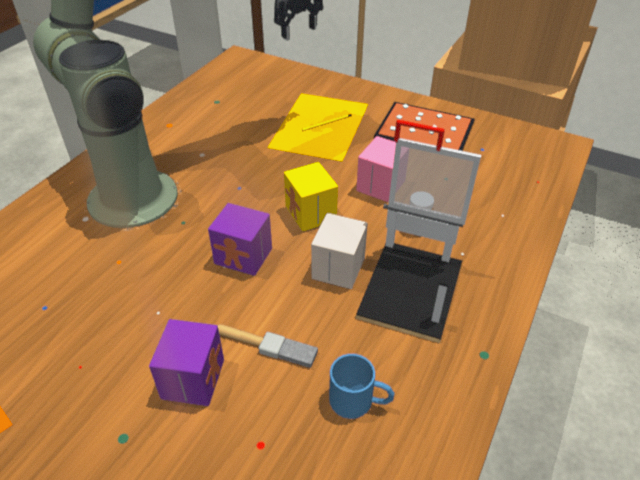

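View pics/top0.png

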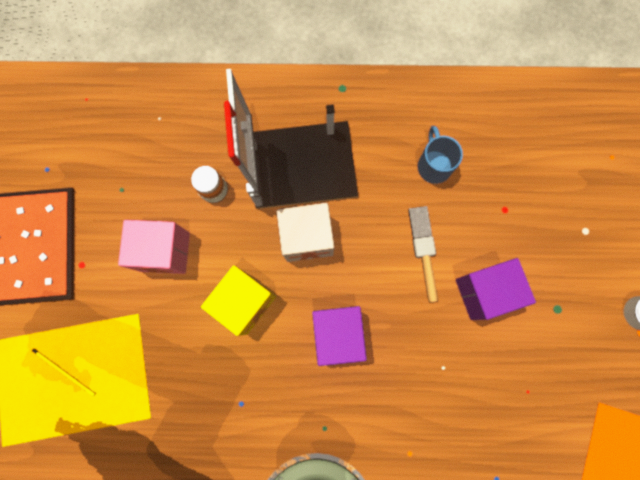

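The scene view shows the white mould at (340,250), with its cavity facing the robot. It stands before the black board (410,290), and the red bar is at (420,130). In the top view the mould is at (305,230), the board at (305,162) and the bar at (231,130). 

Candidates in the top view are white (305,230), purple (340,335), purple (497,288), yellow (236,300) and pink (150,245). I choose the white one.

```bash
python3 - <<'E'
from h import *
d=np.load('pics/top0.npy'); p=cv2.imread('pics/top0.png')[:,:,::-1].astype(int); W=world('top',d)
def box(m,lab,z=None):
    n,l,st,_=cv2.connectedComponentsWithStats(m.astype(np.uint8)); k=1+np.argmax(st[1:,4]); P=W[l==k]
    r=cv2.minAreaRect((P[:,:2]*1000).astype(np.float32)); print(lab,len(P),'zmed',np.median(P[:,2]),r); print(cv2.boxPoints(r).round(0).tolist()); return l==k
v,u=np.mgrid[0:480,0:640]
reg=(abs(u-305)<45)&(abs(v-230)<45)
box(reg&(W[...,2]>.095)&(W[...,2]<.115),'mould')
reg=(u>245)&(u<365)&(v>110)&(v<215)
box(reg&(p.max(-1)<60)&(abs(W[...,2]-.015)<.012),'board')
red=(p[...,0]>150)&(p[...,1]<60)&(p[...,2]<60)&(W[...,2]>.2)
P=W[red]; print('red',len(P),P.min(0),P.max(0))
# scene cam
d2=np.load('pics/scene0.npy'); p2=cv2.imread('pics/scene0.png')[:,:,::-1].astype(int); W2=world('scene',d2)
red=(p2[...,0]>140)&(p2[...,1]<70)&(p2[...,2]<70)&(W2[...,2]>.2)
v,u=np.mgrid[0:480,0:640]; red&=(u>390)&(u<450)&(v>110)&(v<160)
Q=W2[red]; print('red2',len(Q),Q.min(0),Q.max(0)); print(Q[np.argsort(-Q[:,2])][:120:6].round(3).tolist())
reg=(u>305)&(u<370)&(v>205)&(v<290)
M=W2[reg&(W2[...,2]>.098)&(W2[...,2]<.112)&(p2.min(-1)>120)]
r=cv2.minAreaRect((M[:,:2]*1000).astype(np.float32)); print('mould scene',r,np.median(M[:,2]))
a=cv2.resize(cv2.imread('pics/top0.png')[60:270,180:400],None,fx=3,fy=3)[:600]
b=cv2.resize(cv2.imread('pics/top0.png')[60:260,180:400],None,fx=3,fy=3,interpolation=cv2.INTER_CUBIC); cv2.imwrite('pics/crop0.png',b)
E
```

```text
mould 2432 zmed 0.10599097057826329 ((547.1564331054688, 30.49584197998047), (91.29702758789062, 99.80296325683594), 8.870923042297363)
[[494.0, 73.0], [510.0, -26.0], [600.0, -12.0], [585.0, 87.0]]
board 6559 zmed 0.016342404279120242 ((707.7830200195312, 39.326629638671875), (166.604736328125, 205.2952117919922), 7.59592342376709)
[[612.0, 130.0], [639.0, -73.0], [804.0, -51.0], [777.0, 152.0]]
red 276 [ 0.36416918 -0.01785565  0.29731203] [0.69264027 0.14062035 1.00228483]
red2 226 [ 0.6059699  -0.75104686  0.29917203] [0.91236608 0.14096945 0.91878146]
[[0.912, -0.751, 0.919], [0.657, 0.127, 0.337], [0.687, 0.134, 0.336], [0.627, 0.128, 0.335], [0.62, 0.129, 0.335], [0.652, 0.131, 0.335], [0.612, 0.125, 0.335], [0.657, 0.134, 0.335], [0.644, 0.128, 0.334], [0.649, 0.13, 0.334], [0.643, 0.127, 0.334], [0.689, 0.134, 0.334], [0.659, 0.129, 0.334], [0.655, 0.135, 0.334], [0.618, 0.126, 0.334], [0.627, 0.131, 0.333], [0.668, 0.135, 0.333], [0.689, 0.132, 0.333], [0.665, 0.13, 0.333], [0.687, 0.135, 0.333]]
mould scene ((545.8834838867188, 27.803695678710938), (90.66292572021484, 103.73987579345703), 8.744711875915527) 0.10539620566506916
```

View pics/crop0.png

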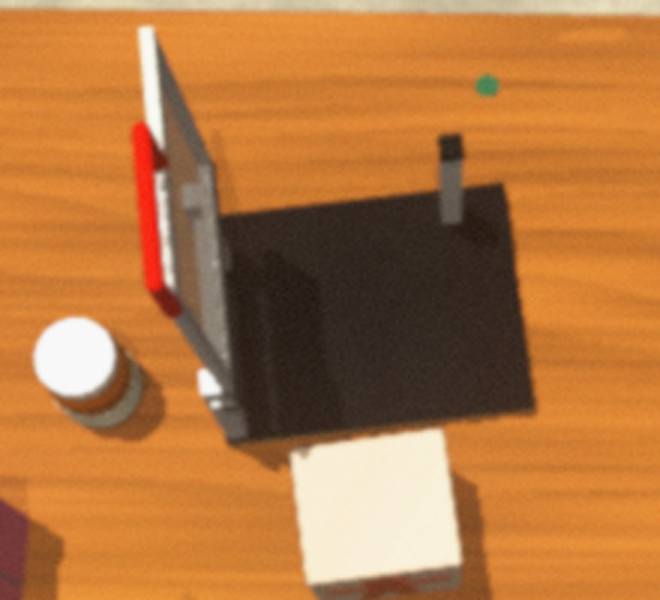

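The crop shows the white mould with its cavity on the robot side (460–310, 590). The board's front-right corner is at crop (533,408) and its back-right corner at (503,185). The bar runs from (140,128) to (160,290). Next I'll refine the station frame and check reachability.

```bash
cat >> h.py <<'E'
def ray(name,u,v,z):
    c=vision.camera_params(name); K=np.array(c['intrinsics']); Rm=cv2.Rodrigues(np.array(c['rvec'],float))[0]; t=np.array(c['tvec']).ravel()
    o=-Rm.T@t; w=Rm.T@np.linalg.solve(K,[u,v,1]); return o+w*(z-o[2])/w[2]
def setst(o,yaw):
    global O,S; O=np.array([*o,0.]); S=R.from_euler('z',yaw).as_matrix()
def st(x,y,z): return O+S@np.array([x,y,z])
def inv(p): return (np.asarray(p)-O)@S
def ori(beta=0,s=1):
    z=np.array([0,np.sin(beta),-np.cos(beta)]); y=s*np.array([0,np.cos(beta),np.sin(beta)])
    return R.from_matrix(S@np.stack([np.cross(y,z),y,z],1)).as_rotvec()
def tool(p,beta=0,L=.155):  # TCP (world) putting the point L ahead of it at station point p
    return st(*(np.array(p)-L*np.array([0,np.sin(beta),-np.cos(beta)])))
setst((.6248,.025),.1326)
E
python3 - <<'E'
from h import *
fr=ray('top',357.7,196,.015); br=ray('top',347.7,121.7,.015); fl=ray('top',258,206.5,.015)
print(fr,br,fl,'yaw side',np.arctan2(*(br-fr)[[1,0]]),'yaw front',np.arctan2(-(fl-fr)[0],(fl-fr)[1]))
d=np.load('pics/top0.npy'); p=cv2.imread('pics/top0.png')[:,:,::-1].astype(int); W=world('top',d)
# front edge line: subpixel-ish from board mask
red=(p[...,0]>150)&(p[...,1]<60)&(p[...,2]<60)&(W[...,2]>.28)&(W[...,2]<.36)&(abs(W[...,0]-.65)<.1)
Q=inv(W[red]); print('red st',Q.min(0),Q.max(0),np.median(Q,0))
d2=np.load('pics/scene0.npy'); p2=cv2.imread('pics/scene0.png')[:,:,::-1].astype(int); W2=world('scene',d2)
m=(p2[...,0]>140)&(p2[...,1]<70)&(p2[...,2]<70)&(W2[...,2]>.32)&(W2[...,2]<.36)&(abs(W2[...,0]-.65)<.1)
Q=inv(W2[m]); print('red2 st',Q.min(0),Q.max(0),np.median(Q,0))
print('mould st',inv([.5465,.0295,0]), .5*(8.87+8.74)*np.pi/180)
b=p.max(-1)<60; b&=(abs(W[...,2]-.015)<.012)
Q=inv(W[b]);Q=Q[(abs(Q[:,0]-.085)<.11)&(abs(Q[:,1])<.13)]
for y in (-.09,-.06,-.03,0,.03,.06,.09): q=Q[abs(Q[:,1]-y)<.006]; print(y,q[:,0].min(),q[:,0].max())
for x in (.02,.08,.14): q=Q[abs(Q[:,0]-x)<.006]; print(x,q[:,1].min())
for s in(1,-1):
  for nm,P,b in[('push',tool((-.14,.014,.05),0,.17),0),('tip',tool((.05,.014,.12),0,.17),0),('bar',tool((.04,.1,.33),.3),.3),('shut',tool((.04,-.1,.13),.8),.8)]:
    print(s,nm,P.round(3),env.inverse_kinematics(P,ori(b,s)))
E
```

```text
[ 0.63673634 -0.07654086  0.015     ] [ 0.80406684 -0.054028    0.015     ] [0.6108444  0.13460093 0.015     ] yaw side 0.1337381724172905 yaw front 0.12201899269312066
red st [-0.00476172  0.09991864  0.29731203] [0.08221498 0.10809867 0.33898304] [0.03758548 0.10385725 0.33546489]
red2 st [-0.00465548  0.09573914  0.32208589] [0.083102   0.10671585 0.33804593] [0.03803425 0.10050835 0.33303232]
mould st [-0.07701769  0.01481268  0.        ] 0.15367624063810073
-0.09 0.00391917516084552 0.16622539428683195
-0.06 0.0035970074272966977 0.1419048137422836
-0.03 0.0043352834577803185 0.165248121859609
0 0.0015948653512109535 0.1667677306757081
0.03 0.0008472140804512609 0.16606089132089583
0.06 0.0013167606502066263 0.16609063587988387
0.09 0.001516156574175469 0.16618379039277048
0.02 -0.09760536554074986
0.08 -0.09873832284745389
0.14 -0.0987303370620199
1 push [0.484 0.02  0.22 ] [-0.11042464  0.42417732 -0.59700831  0.54961069  0.         -0.24302464]
1 tip [0.673 0.045 0.29 ] [-0.04187359  0.63929132  0.01227484  0.94377985  0.         -0.17447359]
1 bar [0.657 0.084 0.478] [-0.04194078  0.53643913  0.30274023  1.39076392  0.29530346 -0.1825247 ]
1 shut [ 0.692 -0.179  0.238] [-0.46549818  1.00678055  0.46151495  1.55093525  0.63456691 -0.77425376]
-1 push [0.484 0.02  0.22 ] [-1.10424642e-01  4.24177320e-01 -5.97008315e-01  5.49610692e-01
  4.44089210e-16  2.89856801e+00]
-1 tip [0.673 0.045 0.29 ] [-4.18735903e-02  6.39291319e-01  1.22748428e-02  9.43779850e-01
  4.44089210e-16  2.96711906e+00]
-1 bar [0.657 0.084 0.478] [-0.04194078  0.53643913  0.30274023  1.39076392  0.29530346  2.95906796]
-1 shut [ 0.692 -0.179  0.238] [-0.46549818  1.00678055  0.46151495  1.55093525  0.63456691  2.36733889]
```

```bash
python3 - <<'E'
from h import *
eoat.move_gripper(.055)
env.move_pose(tool((-.148,.0148,.20),0,.168),ori())
env.line_to(tool((-.148,.0148,.05),0,.168),ori())
f0=env.state()['ft_force']
r=env.line_to(tool((-.118,.0148,.05),0,.168),speed=.04,max_force=14); print(r,inv(env.state()['position']),env.state()['ft_force']-f0)
if not r:
  r=env.line_to(tool((-.088,.0148,.05),0,.168),speed=.03,max_force=14); s=env.state(); print(r,inv(s['position']),s['ft_force']-f0,s['t'])
snap('scene','scene1'); p,d=snap('top','top1'); cv2.imwrite('pics/c1.png',cv2.resize(cv2.imread('pics/scene1.png')[120:360,200:500],None,fx=2.5,fy=2.5))
E
```

```text
False [-0.11855844  0.01493117  0.21756879] [-5.24874156 -2.28148836  1.82296698]
True [-0.10230216  0.01509795  0.21706887] [-3.23171016 -1.13931671 -0.14321204] 5.3167
```

View pics/c1.png

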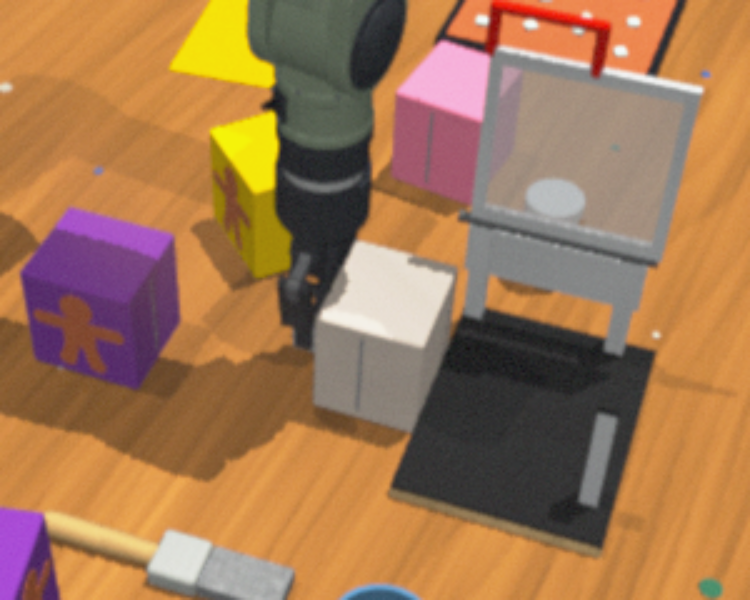

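The crop shows the mould (390,330) flush against the board's front edge (430,370), upright. Next I tip it along an arc about the fence edge.

```bash
python3 - <<'E'
from h import *
x0,y0,_=inv(env.state()['position'])
env.line_to(st(x0-.006,y0,.217))
env.line_to(st(x0-.006,y0,.093+.168))
f0=env.state()['ft_force']
for i,th in enumerate(np.deg2rad([0,6,14,22,30,38,44,49,53,57,61])):
    cx=-.090*np.cos(th)+.078*np.sin(th); cz=.078*np.cos(th)+.090*np.sin(th)+.015
    r=env.line_to(st(x0+.090+cx+.0015,y0,cz+.168),speed=.06 if i<7 else .04,max_force=30)
    s=env.state(); print(round(np.rad2deg(th)),r,inv(s['position']).round(4),((s['ft_force']-f0)@S).round(1),s['t'])
    if r: break
env.dwell(.6)
snap('scene','scene2'); snap('top','top2')
a=cv2.imread('pics/scene2.png')[120:360,250:500]; b=cv2.imread('pics/top2.png')[60:300,200:420]
cv2.imwrite('pics/c2.png',cv2.resize(np.hstack([a,b]),None,fx=1.65,fy=1.65))
E
```

```text
0 False [-0.1011  0.0152  0.26  ] [ 0.5 -0.  -0.3] 6.3833
6 False [-0.0929  0.0154  0.27  ] [-3.9  0.5  1.2] 6.7417
14 False [-0.0793  0.0152  0.2808] [-3.2  1.1  3.3] 7.1667
22 False [-0.065   0.0151  0.2892] [-2.2  0.4  1.3] 7.5917
30 False [-0.0499  0.0151  0.2957] [-2.1  0.5  2.4] 8.0167
38 False [-0.0339  0.0152  0.3   ] [-0.3  0.1  2.6] 8.4417
44 False [-0.0216  0.0152  0.3016] [0.1 0.2 0.1] 8.8
49 False [-0.0111  0.0152  0.302 ] [ 0.3 -0.6  1.1] 9.2083
53 False [-0.0028  0.0152  0.3017] [0.2 0.4 1. ] 9.5667
57 False [0.0055 0.0152 0.3009] [-0.3 -0.1  0.1] 9.925
61 False [0.0136 0.0152 0.2994] [-0.3 -0.1 -0. ] 10.2833
```

View pics/c2.png

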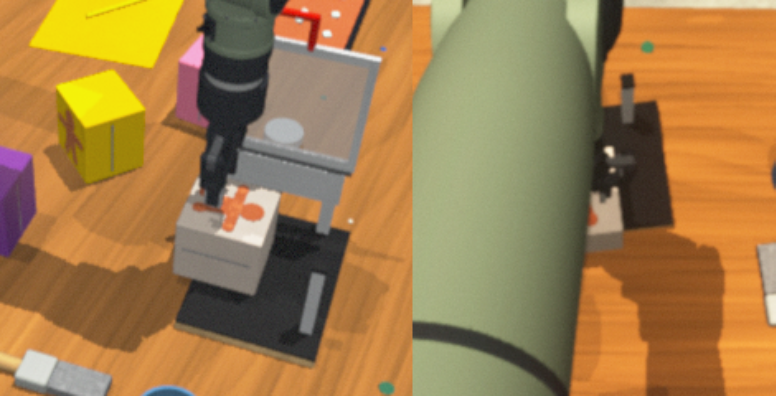

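The mould lies on the board with the cavity up (crop ~(235,210)). Next I raise the arm to the bar's pre-grasp and measure the mould's pose.

```bash
python3 - <<'E'
from h import *
p=inv(env.state()['position']); env.line_to(st(p[0]-.01,p[1],.42)); 
eoat.move_gripper(.04)
env.move_pose(tool((.04,.104,.33),.3,.155+.07),ori(.3))
p2,d2=snap('scene','scene3'); W=inv(world('scene',d2)); 
m=(abs(W[...,2]-.105)<.006)&(abs(W[...,0]-.035)<.09)&(abs(W[...,1]-.015)<.075)
n,l,stt,_=cv2.connectedComponentsWithStats(m.astype(np.uint8)); k=1+np.argmax(stt[1:,4]); M=W[l==k]
print(len(M),np.median(M[:,2]),cv2.minAreaRect((M[:,:2]*1000).astype(np.float32)))
A=np.c_[M[:,:2],np.ones(len(M))]; print('plane',np.linalg.lstsq(A,M[:,2],rcond=None)[0])
m=(p2[...,0]>140)&(p2[...,1]<70)&(p2[...,2]<70)&(W[...,2]>.28)&(W[...,2]<.36)&(abs(W[...,0]-.04)<.06)&(abs(W[...,1]-.1)<.05)
Q=W[m]; print('red',len(Q),np.median(Q,0),Q.max(0)); print(env.state()['t'],inv(env.state()['position']))
snap('top','top3'); a=cv2.imread('pics/scene3.png')[100:360,280:500]; b=cv2.imread('pics/top3.png')[60:320,200:420]
cv2.imwrite('pics/c3.png',cv2.resize(np.hstack([a,b]),None,fx=1.8,fy=1.8))
E
```

```text
1959 0.10545038524800972 ((25.75168228149414, 13.59808349609375), (105.35552215576172, 105.41285705566406), 89.67251586914062)
plane [-0.00071755  0.01163935  0.10523797]
red 227 [0.03911956 0.10005755 0.33274976] [0.08311562 0.10729672 0.33691513]
12.95 [0.03985808 0.03741168 0.54308488]
```

View pics/c3.png

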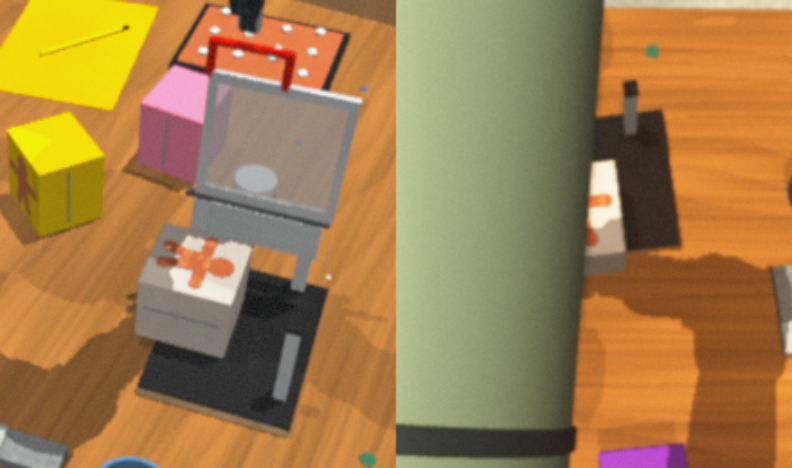

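The mould lies flat and square, cavity up, with its centre about 26 mm behind the edge and 27 mm of overhang. It's clear of the posts. The bar is at crop (252,45), still upright. Next I grip it and bring it down along its arc.

```bash
cat >> h.py <<'E'
L=.159
def bar(a,dr=0): return (.04,.1-(.2+dr)*np.cos(a),.13+(.2+dr)*np.sin(a))
def beta(a): return .3+.5*(1.58-a)/1.58
E
python3 - <<'E'
from h import *
r=env.line_to(tool(bar(1.58),.3,L),ori(.3),speed=.08,max_force=8); s=env.state(); print(r,inv(s['position']),s['ft_force'])
if not r:
  w=eoat.move_gripper(.0); s=env.state(); print(s['width'],s['gripper_force'],s['ft_force'].round(1))
  if s['width']>.006:
    f0=s['ft_force']
    for a in (1.52,1.46,1.4):
      r=env.line_to(tool(bar(a),beta(a),L),ori(beta(a)),speed=.05,max_force=15); s=env.state(); print(a,r,((s['ft_force']-f0)@S).round(1),round(s['width'],4))
p,d=snap('scene','scene4'); print(env.state()['t']); cv2.imwrite('pics/c4.png',cv2.resize(p[20:260,300:520,::-1],None,fx=2.4,fy=2.4))
E
```

```text
False [0.04010236 0.05476048 0.48250547] [-0.00263038  0.27759881  0.64516474]
0.007716379193817419 58.593939542770386 [-0.7 -0.6  2.7]
1.52 False [ 0.6 -0.3  1.4] 0.0078
1.46 False [-0.2 -0.2  5.4] 0.0076
1.4 False [-0.7 -0.8  4.5] 0.0076
15.7583
```

View pics/c4.png

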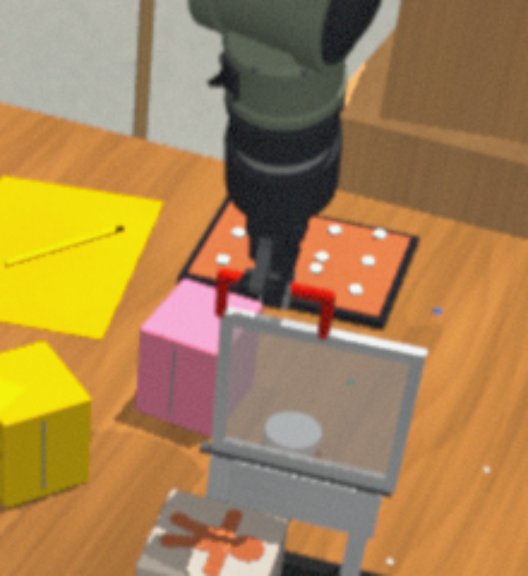

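The fingers hold the bar near its middle (crop 275,290) and the cover has started to follow. I continue down slowly.

```bash
python3 - <<'E'
from h import *
f0=np.zeros(3)
for a in np.arange(1.33,.04,-.07):
    r=env.line_to(tool(bar(a,.0015),beta(a),L),ori(beta(a)),speed=.06,max_force=15); s=env.state(); print(round(a,2),r,((s['ft_force']-f0)@S).round(1),round(s['width'],4))
    if r or s['width']<.005: break
p,d=snap('scene','scene5'); print(env.state()['t']); W=inv(world('scene',d)); p=p.astype(int)
m=(p[...,0]>140)&(p[...,1]<70)&(p[...,2]<70)&(abs(W[...,0]-.04)<.06)&(abs(W[...,1]+.1)<.05)&(W[...,2]>.1)&(W[...,2]<.3)
print(m.sum(),np.median(W[m],0),inv(s['position']))
cv2.imwrite('pics/c5.png',cv2.resize(p[150:390,280:500,::-1].astype(np.uint8),None,fx=2.4,fy=2.4))
E
```

```text
1.33 False [ 0.5 -2.9  5.4] 0.0074
1.26 False [ 0.2 -2.5  6.7] 0.0077
1.19 False [ 1.8 -3.7  4.7] 0.0073
1.12 False [ 1.2 -4.   5.6] 0.0074
1.05 False [ 3.5 -4.5  2.3] 0.008
0.98 False [ 2.1 -4.9  4.7] 0.0077
0.91 False [ 2.7 -5.3  4.7] 0.0073
0.84 False [ 3.9 -5.4  2.4] 0.0076
0.77 False [ 3.9 -4.9  3.1] 0.0073
0.7 False [ 6.4 -5.3  0.2] 0.0073
0.63 False [ 6.1 -4.9  1. ] 0.008
0.56 False [ 5.9 -5.9  1.2] 0.0073
0.49 False [ 7.7 -2.6 -1.2] 0.0076
0.42 False [ 6.8 -4.1 -0.1] 0.0077
0.35 False [ 7.5 -3.3 -0.5] 0.0078
0.28 False [ 7.5 -2.3 -2.3] 0.0076
0.21 False [ 7.8 -2.  -1.3] 0.0076
0.14 False [ 7.5 -2.1 -1.3] 0.0076
0.07 False [ 9.6  0.6 -3.3] 0.0076
24.1667
11 [ 0.0804566  -0.10489274  0.14560972] [ 0.04021949 -0.21275163  0.25414431]
```

View pics/c5.png

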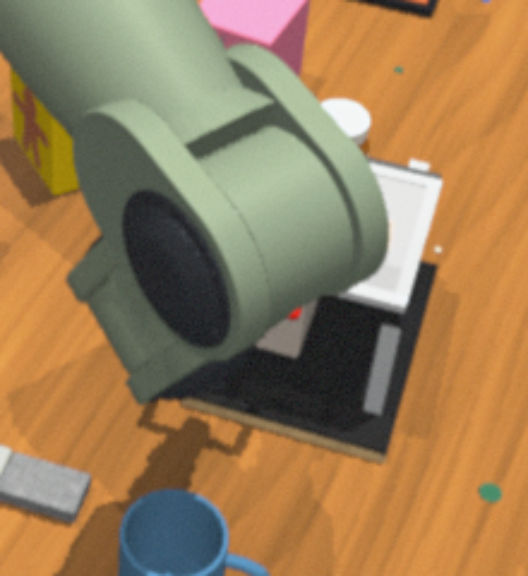

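The cover is nearly shut: its free edge at crop (385,305) is just above the rest post (390,330), and the bar is at z≈0.145. Next I ease it down the last bit.

```bash
python3 - <<'E'
from h import *
for a in (.045,.025,.01,0.,-.01,-.02,-.03):
    r=env.line_to(tool(bar(a,.0015),.8,L),ori(.8),speed=.03,max_force=6); s=env.state(); p=inv(s['position']); print(a,r,(s['ft_force']@S).round(1),p.round(4),'bar z',round(p[2]-L*np.cos(.8),4))
    if a<.02 and (r or s['ft_force'][2]>4): break
p,d=snap('scene','scene6'); W=inv(world('scene',d))
m=(abs(W[...,0]-.13)<.05)&(W[...,1]>-.06)&(W[...,1]<.09)&(W[...,2]>.12)&(W[...,2]<.17)&(p.min(-1)>120)
M=W[m]; A=np.c_[M[:,:2],np.ones(len(M))]; print(len(M),np.linalg.lstsq(A,M[:,2],rcond=None)[0],s['t'])
E
```

```text
0.045 False [ 8.4 -0.3 -1.8] [ 0.0402 -0.2154  0.2469] bar z 0.1361
0.025 False [ 8.8 -0.9 -1.7] [ 0.0402 -0.2155  0.243 ] bar z 0.1323
0.01 False [ 8.6 -0.9 -1.8] [ 0.0402 -0.2156  0.2402] bar z 0.1294
0.0 False [ 8.5 -0.5 -1.6] [ 0.0401 -0.2156  0.2383] bar z 0.1276
-0.01 False [ 7.4 -0.5  2.1] [ 0.0401 -0.2156  0.2369] bar z 0.1262
-0.02 False [ 6.2 -1.4  5. ] [ 0.04   -0.2157  0.2356] bar z 0.1249
1295 [0.01598691 0.01600631 0.12933602] 25.8667
```

The force on the tool flips to +5 N in z, so the cover sits on its rest. I release and retreat.

```bash
python3 - <<'E'
from h import *
eoat.move_gripper(.019); s=env.state(); print(s['width'],s['ft_force']@S)
p=inv(s['position']); zt=np.array([0,np.sin(.8),-np.cos(.8)])
r=env.line_to(st(*(p-.05*zt)),speed=.06,max_force=6); print(r,env.state()['ft_force'])
if not r:
  p=inv(env.state()['position']); env.line_to(st(*(p+[0,-.05,.16])),speed=.15)
  env.move_pose(np.array([.40,-.30,.45]),ori(0)); 
a,d=snap('scene','scene7'); b,_=snap('top','top7'); print(env.state()['t'])
cv2.imwrite('pics/c7.png',cv2.resize(np.hstack([a[120:420,180:500],b[60:360,180:480]])[:,:,::-1],None,fx=1.25,fy=1.25))
W=inv(world('scene',d)); p=a.astype(int)
m=(p[...,0]>140)&(p[...,1]<70)&(p[...,2]<70)&(abs(W[...,0]-.04)<.06)&(abs(W[...,1]+.1)<.03)&(W[...,2]>.08)&(W[...,2]<.3)
print(m.sum(),np.median(W[m],0),W[m].max(0))
E
```

```text
0.018993257851814174 [-1.06415535  1.27848524  0.41471179]
False [-0.50281166  0.66356667  0.34665524]Traceback (most recent call last):
  File "<stdin>", line 6, in <module>
rig.PlanningError: the arm cannot follow that straight line within its joint ranges
```

```bash
python3 - <<'E'
from h import *
p=inv(env.state()['position'])
for dp,b in (([-.03,0,.10],.8),([-.05,-.02,.12],.5),([-.05,0,.12],.3),([0,0,.1],.3)):
  try: env.line_to(st(*(p+dp)),ori(b),speed=.12); print('ok',dp,b); break
  except env.PlanningError as e: print(dp,b,e)
try: env.move_pose(np.array([.40,-.25,.42]),ori(0))
except env.PlanningError as e: print(e)
a,d=snap('scene','scene7'); b,_=snap('top','top7'); print(env.state()['t'],env.state()['position'])
cv2.imwrite('pics/c7.png',cv2.resize(np.hstack([a[120:420,180:500],b[60:360,180:480]])[:,:,::-1],None,fx=1.25,fy=1.25))
W=inv(world('scene',d)); p=a.astype(int)
m=(p[...,0]>140)&(p[...,1]<70)&(p[...,2]<70)&(abs(W[...,0]-.04)<.06)&(abs(W[...,1]+.1)<.03)&(W[...,2]>.08)&(W[...,2]<.3)
print(m.sum(),np.median(W[m],0),W[m].max(0))
E
```

```text
ok [-0.03, 0, 0.1] 0.8
29.375 [ 0.40108484 -0.25050959  0.41961263]
343 [ 0.04055246 -0.10369141  0.13272789] [ 0.08307353 -0.07022546  0.13796161]
```

View pics/c7.png

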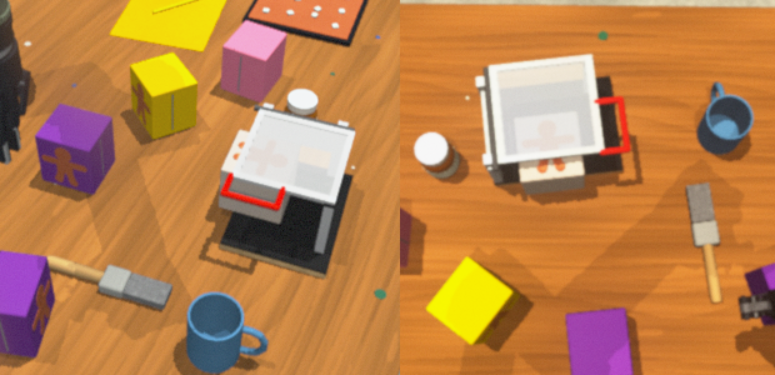

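The cover is shut, with the bar at z≈0.130 at station y −0.10 (top crop 620,125). The mould lies under it, square and cavity up (550,145). The jar, mug and brush have not moved, and the robot is clear of everything.

```bash
python3 -c "
from h import *
print(ticket.job_done())"
```

```text
the job is handed in; nothing more can be done
None
```

The job is handed in at about 29 s: the mould lies flat and square on the board with its cavity up, overhanging the front edge by about 27 mm; the cover was eased shut over it and let go, and the jar, mug and brush look unmoved in the final pictures.

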